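# Unhook the medicine caddy from the child-safe hook

### The job

Take the medicine caddy off the child-safe hook: with the caddy's own bar, press the hook's sprung keeper back until the bar clears the lip, and lift it out over the nose without forcing hook or keeper. Then set the caddy down gently, upright and flat on the floor of the wooden tray and let go. Leave the bottle, the cup and the orange where they are.

Things in the scene. Friction and masses are not known exactly. Their poses are not given: they have to be found in the camera images.
- stand: Child-safe hook stand, fixed. Origin: centre of the underside of its dark steel base, 130 x 100 x 14 mm; z up. The post (18 mm thick, at x = +46 mm) has a clamp, top 149 mm up, that holds a flat steel hook, 12 mm wide, in the plane y = 0, pointing to -x. All of the hook, keeper too, is clamped up to 5 mm off (unknown, along x) from its mid setting. Over 20 N from the caddy damages it.
- seat (a point): Point of the stand: top of the hook's level prong (14 mm deep), 20 mm ahead (-x) of the stand's origin, 143 mm above the desk; the caddy's bar rests on this prong. Axes as the stand's, x is back. In this frame, at mid setting, the hook's upright nose takes x -38 to -30 mm; the play of the unknown clamp setting, +-5 mm in x, is to be found by feel.
- lip (a point): Point of the stand: middle of the rear end of the hook's lip at mid setting (true one +-5 mm in x). The lip is 7 mm thick, reaches back from the nose's top over the seat to x = +2 mm from seat, underside 14 mm and top 21 mm above the seat. The bar lies under it, so it cannot go straight up: it catches on the lip.
- keeper_face (a point): Point of the stand: front face of the sprung keeper at rest, mid setting, 1 mm ahead of the lip's rear end, so the mouth is shut. The keeper (18 mm wide, top 21 mm above the seat) slides straight back, +x, and returns by itself. 2 N at first touch, then 0.4 N per mm. From 9 mm (5.6 N) the bar clears the lip; hard stop at 12 mm (6.8 N): a push felt above 7 N means the stop.
- spring_housing (a point): Point of the stand: middle of the top of the grey spring housing behind the keeper, at mid setting; 22 mm long in x, 18 mm wide, top 18 mm above the seat. Nothing of the stand is higher than 165 mm above the desk.
- caddy: Medicine caddy, 0.2 to 0.37 kg: clear bin 46 x 70 mm (x, y), 50 mm high, syringes inside below the rim. Origin: centre of its underside, z up. A rigid steel bail (two 6 mm uprights at y = +-31 mm) holds a bar along y. Hangs by the bar on the seat, origin 32 mm above the desk, axes parallel to the stand's, bar between nose and keeper, touching neither, with 6 mm of play up to the lip.
- caddy_bar (a point): Middle of the axis of the caddy's round bar, 8 mm thick, 115 mm above the caddy's origin. To come off: back against the keeper, then up until this point is 170 to 190 mm above the desk (higher, the bin's rim meets the prong from below), then forward over the nose; the bin is clear of the prong once the bar is 30 mm ahead of the nose.
- caddy_grip (a point): Centre of the caddy's grey grip block, 12 x 42 x 40 mm (x, y, z), 167 mm above the caddy's origin; axes as the caddy's. Two 6 mm legs at y = +-17 mm carry it from the bar; the lip stands in the opening between them (32 mm from bar axis to the block's underside).
- tray: Shallow wooden tray, fixed, 112 x 132 mm (x, y) outside, walls 4 mm thick and 16 mm high. Origin: centre of its underside; z up. Its floor is 4 mm above the desk.
- bottle: Amber medicine bottle with a white cap, 62 mm in diameter, 150 mm tall, standing; origin at the centre of its underside. Bystander.
- cup: Small clear dosing cup, 46 mm across the rim, 38 mm tall, standing; origin at the centre of its underside. Bystander.
- orange_center (a point): Centre of an orange, 68 mm in diameter, lying on the desk. Bystander.
Not all that is in view belongs to the job. Of the things that look like the tray, take the one that is farthest to the robot's right at the start.

How it is judged:
By the outcome, as a careful person would: the job done as asked, in the order asked, and still so for the second after the job is handed in, with the robot touching nothing.
It also fails if it takes over 72 s, if anything falls off the work surface, if the arm or the gripper's body presses on something with over 40 N, if the wrist force passes 120 N, or if a joint passes its speed limit or range.

### The arm

A 6-joint arm with a two-finger parallel gripper is mounted at the origin on the work surface. World frame = base frame: x ahead of the robot, y to its left, z up, the work surface at z = 0. Lengths are in m, angles in rad, forces in N, time in s.
With the tool pointing down it reaches from about 0.375 to 0.9 m from the base axis. Payload 3.1 kg.
Tool frame: the origin (TCP) lies at the centre of the arm's flange, where the gripper is bolted on; the fingertips stand robot.tip_extent ahead of it and the grasp point (between the pads) lies 164 mm ahead of it (robot.tip_extent is the distance from the TCP to the fingertips, in m); z points along the fingers, y is the line along which they close (so a half turn about z gives the same grasp; the last joint's range is limited). The gripper opens to 87 mm and grips with 3 to 60 N. Pads are 19 mm wide; open, the fingers measure 117 mm over their backs; the gripper's body (75 mm by 190 mm) begins 51 mm behind the grasp point.
Start: joints at [-1.448, 0.527, 1.433, -0, 1.181, -0.178], TCP at [0.186, -0.597, 0.405] pointing down, gripper open.
Joint ranges: [-3.08, 3.08], [-0.75, 2.2], [0.22, 2.44], [-1.43, 4.57], [0, 2.65], [-2.85, 2.85]. Speed limits (rad/s): [2.79, 2.79, 3.14, 3.14, 3.14, 3.14].

### API

Orientations are given as a unit quaternion [x, y, z, w].
In Python, from rig import get_obs, camera, hand_in, cut_out, robot gives the robot as it stands.
- The arm moves only by the tool step_arm, never from a script. Its argument "rows" is a list of rows, each a list of 6 numbers: the shift along the world's x, y, z in m, then the turn, a rotation vector about the world's x, y, z in degrees. A call has 1 to 12 rows; each row shifts and turns the commanded pose from where the row before left it; what a row does not reach is not made up. A row lasts 1/8 s, in which the tool goes at most 62.5 mm and 10.7 degrees, less where a joint would pass 70% of its speed; a pose out of reach is approached as far as the arm can. A call is refused whole if a number of a shift passes 0.0625 or a number of a turn 10.7, either way. A call with a gripper value outside its range is refused whole. "jaw" is the finger opening in m, from 0 to 0.087, set as the call begins (left out, the last holds). The fingers move at their own pace and stop on an object; "squeeze" is the grip in N (left out, the last holds). Time passes only in rows, so rows that do not move let the fingers close. It gives the time, the measured TCP pose, the force, the opening and the grip force at its end, in the units of the state.
- get_obs(): the state, without advancing time (a new reading comes with each control period).
- camera(name): name is "scene" or "top" or "wrist"; returns a dict with "pixels" (420x560x3 uint8, blue, green, red), "depth" (420x560 float32, m along the optical axis (not along the pixel's ray), 0 where there is no reading), "fov_y" (degrees; the focal length in pixels is half the picture's height over the tangent of half this angle, whatever the lens; pixels are square), "cx", "cy" (the principal point, pixels), "k1" (the pictures are not rectified: a ray, as slopes to the right and down, at radius r is drawn at 1 + k1 r^2 times it, then the intrinsics apply), "extrinsics" (4x4, takes a point from camera to world coordinates); the wrist camera has in their place "mount" (4x4, takes a point from camera to tool coordinates, whose origin is the TCP and whose axes are the flange's). Camera axes: x right, y up, looking along -z (the intrinsics and any distortion apply to the point x, -y, -z); pixel columns grow to the right and rows downward; lengths in m; the calibration is good to about 2 mm. A picture is of the moment at which its call begins: read the wrist's pose just before it.
- hand_in(): hands the job in; it is judged then, once.
Trained networks look in the newest picture that a camera, given by its name, has taken for a name from the list of things; names that differ only in an ending like _2 or _b are one class to them, and where a whole thing is asked for, a point or a joint stands for the part that bears it (a point fixed in the world has none). Each returns a list of dicts, best first, with "confidence" (0 to 1); they miss things now and then, are a little off and sometimes report something else, mostly with a low value. They report only what shows in the picture. A call takes as long as a camera call. They do not tell look-alikes from the thing itself.
- cut_out(label, camera): "region" (420x560 bool, what is visible of it) and "extent" ([centre column, centre row, width, height] in pixels, round what is visible of it).
The state is a dict: "time": time; "q": joint angles; "joint_velocities": joint speeds; "joint_torque": joint torques, N m; "position": TCP position; "tool_rot": TCP orientation; "ft_force": force on the tool from outside, world axes, zero at the start; "moment": the same for the moment, N m; "grip_width": finger opening in m; "grip_force": force on a finger pad.
Only numpy, scipy, OpenCV 4.12 (cv2) and the standard library are available. Lean on these libraries where they do the work, as an engineer would, in place of code of your own. Each camera call takes 0.05 s, during which the arm holds its last target. There are 200 camera calls.

## Working session

There is one attempt and no reset: what is moved stays moved. The work goes in short steps, Python scripts to look and compute and a tool call to move; the robot and the scene stay as the last step left them, time stands still between calls to the robot, and variables do not carry over. Pictures are saved under pics/ and viewed, at most 10 in all, crops included, and the job is handed in when it is done.

Besides the shell and the picture viewer there is one more tool, called by a JSON object that holds its "method" and its "body", one argument or row to a line. step_arm: Moves the arm, as the interface text tells. Its arguments: {"type":"object","properties":{"rows":{"type":"array"},"jaw":{"type":"number"},"squeeze":{"type":"number"}},"required":["rows"]}

```bash
mkdir -p pics; ls
cat > h.py <<'E'
import numpy as np, cv2
from scipy.spatial.transform import Rotation as R
from rig import get_obs, camera, hand_in, cut_out, robot
def pose(o):
    T=np.eye(4);T[:3,:3]=R.from_quat(o["tool_rot"]).as_matrix();T[:3,3]=o["position"];return T
def shot(n):
    o=get_obs();c=camera(n)
    c["T"]=np.array(c["extrinsics"]) if "extrinsics" in c else pose(o)@np.array(c["mount"])
    f=210/np.tan(np.radians(c["fov_y"])/2);c["K"]=np.array([[f,0,c["cx"]],[0,f,c["cy"]],[0,0,1]]);return c
def rays(c,uv):
    uv=np.asarray(uv,float).reshape(-1,1,2)
    p=cv2.undistortPoints(uv,c["K"],np.array([c["k1"],0,0,0,0.]),None,None,None).reshape(-1,2) if False else cv2.undistortPoints(uv,c["K"],np.array([c["k1"],0,0,0,0.])).reshape(-1,2)
    return np.c_[p[:,0],-p[:,1],-np.ones(len(p))]
def pts(c,uv):
    uv=np.asarray(uv).reshape(-1,2);d=c["depth"][uv[:,1].astype(int),uv[:,0].astype(int)]
    ok=d>0
    return (rays(c,uv)*d[:,None])[ok]@c["T"][:3,:3].T+c["T"][:3,3]
def atz(c,uv,z):
    r=rays(c,uv)@c["T"][:3,:3].T;o=c["T"][:3,3];return o+r*((z-o[2])/r[:,2])[:,None]
def cloud(c,m):
    v,u=np.nonzero(m);return pts(c,np.c_[u,v])
E
python3 - <<'E'
from h import *
print(robot if not callable(robot) else robot(), get_obs())
for n in("scene","top","wrist"):
    c=shot(n);cv2.imwrite(f"pics/{n}0.png",c["pixels"])
    print(n,c["k1"],c["fov_y"],c["T"][:3,3].round(3))
    for l in("stand","caddy","caddy_grip","tray","bottle","cup","orange_center"):
        for d in cut_out(l,n):
            P=cloud(c,d["region"])
            if len(P): print(l,round(d["confidence"],2),np.round(d["extent"]),len(P),np.percentile(P,[3,50,97],axis=0).round(3).tolist())
E
```

```text
pics
<Robot object at 0x7f10c115fe00> {'time': 0.0, 'q': array([-1.44749103e+00,  5.28469938e-01,  1.43390611e+00, -3.11242133e-06,
        1.18142563e+00, -1.78504328e-01]), 'joint_velocities': array([-1.54115269e-03, -8.25313950e-04, -1.02933658e-03,  1.04259358e-04,
       -8.73523562e-04,  8.87537616e-06]), 'joint_torque': array([-1.25143910e-03, -4.40046430e+01, -1.76588684e+01,  6.31138030e-02,
        5.81175741e-02, -1.55154785e-04]), 'position': array([ 0.18576193, -0.59639039,  0.40376769]), 'tool_rot': array([ 9.88634767e-01,  1.50333219e-01,  2.90415522e-05, -1.10412933e-03]), 'ft_force': array([ 0.50128794,  0.45879389, -0.43323741]), 'moment': array([ 0.00523177,  0.00610081, -0.02490562]), 'grip_force': 0.0, 'grip_width': 0.08748398159449705}
scene -0.032290602583915404 48.57949865244463 [1.171 0.115 0.931]
stand 0.79 [334. 261.  51.  84.] 2389 [[0.598, 0.126, 0.002], [0.672, 0.173, 0.015], [0.708, 0.225, 0.162]]
caddy 0.81 [336. 236.  39.  67.] 1182 [[0.589, 0.136, 0.015], [0.618, 0.164, 0.083], [0.639, 0.206, 0.219]]
caddy_grip 0.98 [335. 235.  36.  62.] 1092 [[
[... 1354 characters left out ...]
  68.] 2748 [[0.29, 0.093, -0.001], [0.35, 0.16, 0.003], [0.411, 0.226, 0.016]]
tray 0.58 [371. 201.  57.  58.] 2518 [[0.525, -0.204, -0.001], [0.58, -0.142, 0.003], [0.635, -0.076, 0.015]]
bottle 0.68 [322. 106.  29.  38.] 861 [[0.762, -0.05, 0.013], [0.778, -0.021, 0.1], [0.806, 0.004, 0.15]]
cup 0.51 [315. 251.  15.  21.] 303 [[0.435, -0.012, 0.0], [0.455, 0.005, 0.01], [0.474, 0.027, 0.038]]
orange_center 0.94 [314. 164.  31.  30.] 636 [[0.626, -0.027, 0.035], [0.652, 0.002, 0.057], [0.683, 0.03, 0.067]]
orange_center 0.26 [243. 171.  48.  65.] 1698 [[0.579, 0.123, -0.002], [0.664, 0.167, 0.013], [0.712, 0.222, 0.163]]
wrist -0.014106726262857885 58.062654570729606 [ 0.249 -0.577  0.384]
```

Run:
```python
import cv2,numpy as np
t=cv2.imread("pics/top0.png");s=cv2.imread("pics/scene0.png")
a=cv2.resize(t,(400,300));b=cv2.resize(s,(400,300))
c=cv2.resize(t[140:260,190:350],(400,300),interpolation=3);d=cv2.resize(t[150:255,315:455],(400,300),interpolation=3)
cv2.imwrite("pics/m1.png",np.vstack([np.hstack([a,b]),np.hstack([c,d])]))
```

```text
(no output)
```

View pics/m1.png

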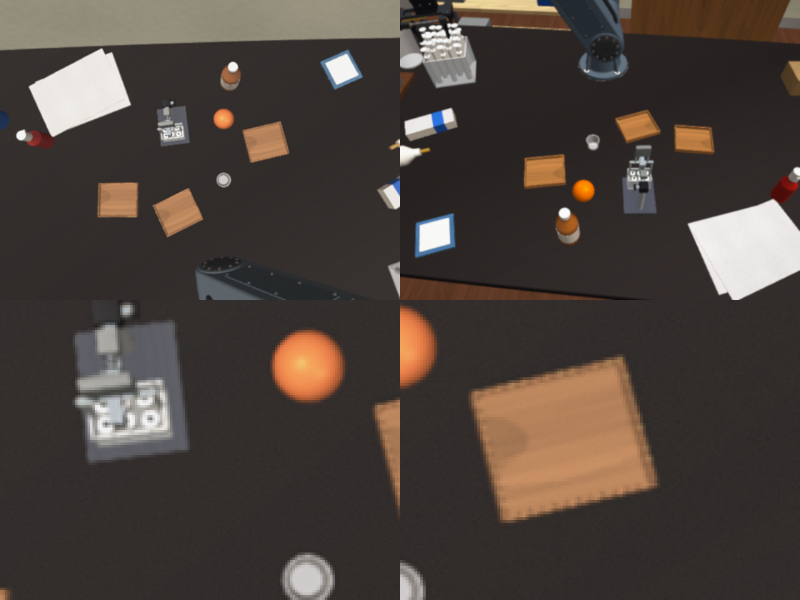

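Trays in the top picture are at (168,281), (252,296) and (371,201). The last has y ≈ -0.14 m, farthest to the robot's right. The bottom-right crop confirms it is an empty wooden tray. The stand is at (242,171) with its post towards +x, yawed slightly. Next I move the wrist camera over the caddy.

{"method": "step_arm", "body": {
  "rows": [
    [0.033,0.055,0.004,0,0,6.5],
    [0.033,0.055,0.004,0,0,6.5],
    [0.033,0.055,0.004,0,0,6.5],
    [0.033,0.055,0.004,0,0,6.5],
    [0.033,0.055,0.004,0,0,6.5],
    [0.033,0.055,0.004,0,0,6.5],
    [0.033,0.055,0.004,0,0,6.5],
    [0.033,0.055,0.004,0,0,6.5],
    [0.033,0.055,0.004,0,0,6.5],
    [0.033,0.055,0.004,0,0,6.5],
    [0.033,0.055,0.004,0,0,6.5],
    [0.033,0.055,0.004,0,0,6.5]
  ],
  "jaw": 0.05
}}

```text
time: 2.7
position: [0.5718, 0.0471, 0.4518]
tool_rot: [0.672, 0.74, 0.0, 0.0]
ft_force: [0.3, -1.1, 0.1]
grip_width: 0.0503
grip_force: 0.0
```

{"method": "step_arm", "body": {
  "rows": [
    [0,0,0,0,0,0],
    [0,0,0,0,0,0],
    [0,0,0,0,0,0]
  ]
}}

```text
time: 3.08
position: [0.5703, 0.0439, 0.4513]
tool_rot: [0.675, 0.738, -0.0, -0.0]
ft_force: [0.1, 0.7, -0.4]
grip_width: 0.05
grip_force: 0.0
```

```bash
cat > look.py <<'E'
from h import *
import sys
o=get_obs();print(o["time"],o["position"].round(4),R.from_quat(o["tool_rot"]).as_matrix().round(4).tolist(),"tip",robot.tip_extent)
def rect(P):
    r=cv2.minAreaRect((P[:,:2]*1000).astype(np.float32));return np.round(r[0],1),np.round(r[1],1),round(r[2],1)
tag=sys.argv[1]
c=shot("wrist");np.savez(f"w{tag}.npz",**c);cv2.imwrite(f"pics/w{tag}.png",c["pixels"])
for l in("stand","caddy","caddy_grip"):
    for d in cut_out(l,"wrist"):
        P=cloud(c,d["region"]);print(l,round(d["confidence"],2),np.round(d["extent"]),len(P))
        if len(P): print(np.percentile(P,[3,50,97],axis=0).round(4).tolist())
v,u=np.mgrid[0:420,0:560];A=pts(c,np.c_[u.ravel(),v.ravel()])
for n,a,b in(("griptop",.210,.228),("bar/lip",.14,.17),("base",.009,.019)):
    m=(A[:,2]>a)&(A[:,2]<b)&(A[:,0]>.5)&(A[:,0]<.75)&(A[:,1]>.08)&(A[:,1]<.25)
    if m.sum()>20: print(n,m.sum(),rect(A[m]),A[m].mean(0).round(4),np.median(A[m][:,2]))
E
python3 look.py a
python3 - <<'E'
from h import *
for n in("top","scene"):
    c=shot(n)
    for d in cut_out("tray",n):
        if d["extent"][0]>350 and n=="top" or d["extent"][0]<250 and n=="scene":
            P=cloud(c,d["region"]);P=P[abs(P[:,2]-.008)<.012]
            cl=P[np.linalg.norm(P[:,:2]-np.median(P[:,:2],0),axis=1)<.095]
            print(n,cv2.minAreaRect((cl[:,:2]*1000).astype(np.float32)),np.median(cl[:,2]))
E
```

```text
3.075 [0.5703 0.0439 0.4513] [[-0.09, 0.9959, -0.001], [0.9959, 0.09, -0.0003], [-0.0002, -0.001, -1.0]] tip 0.1822
stand 0.9 [395.  59. 188. 105.] 10689
[[0.5794, 0.125, 0.0114], [0.6644, 0.1681, 0.0153], [0.7022, 0.2167, 0.1635]]
stand 0.42 [281. 320.  97.  32.] 2919
[[0.524, -0.1571, 0.0017], [0.5778, -0.135, 0.0033], [0.631, -0.1139, 0.015]]
caddy 0.91 [356.  50.  83. 100.] 5535
[[0.5874, 0.135, 0.0376], [0.608, 0.1596, 0.0833], [0.6342, 0.201, 0.2188]]
caddy_grip 0.73 [356.  49.  83.  94.] 5416
[[0.5875, 0.135, 0.0378], [0.6082, 0.1593, 0.0873], [0.6338, 0.2008, 0.2188]]
griptop 1283 (array([612. , 160.6]), array([12.8, 25.9]), 5.9) [0.6111 0.1597 0.2173] 0.21776836934077998
bar/lip 4732 (array([643.1, 162.6]), array([113.4,  56.1]), 0.9) [0.6492 0.1706 0.1533] 0.1501245725305594
base 5257 (array([641.6, 173.4]), array([129.4, 100.8]), 6.3) [0.6464 0.1584 0.0134] 0.01347287371346706
top ((582.5108642578125, -161.72811889648438), (117.26998138427734, 95.83097076416016), 6.659536838531494) 0.0030143715214483446
scene ((576.2014770507812, -141.01222229003906), (128.29051208496094, 136.09323120117188), 12.937894821166992) 0.004052597828989979
```

View pics/wa.png

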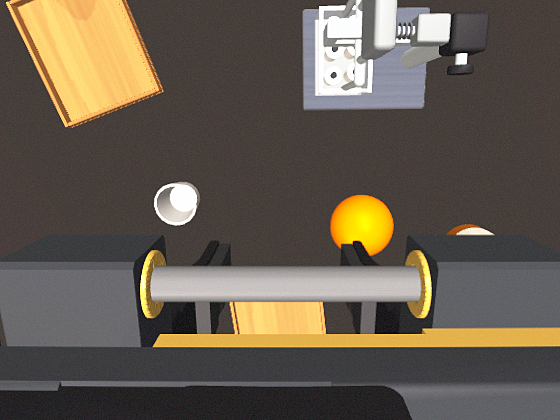

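Wrist view a shows the caddy and stand at about (356,50), with the grip block cut off at the top edge. Heights fit the text: block top 218 mm, base 13.5 mm, base 129 x 101 mm at yaw ≈ 6°. I move nearer for a second view with the whole block in frame.

{"method": "step_arm", "body": {
  "rows": [
    [0.007,0.02,-0.003,0,0,0.5],
    [0.007,0.02,-0.003,0,0,0.5],
    [0.007,0.02,-0.003,0,0,0],
    [0.007,0.01,-0.003,0,0,0],
    [0,0,0,0,0,0],
    [0,0,0,0,0,0],
    [0,0,0,0,0,0]
  ]
}}

```text
time: 4.35
position: [0.5988, 0.1146, 0.4396]
tool_rot: [0.668, 0.745, -0.0, 0.0]
ft_force: [0.1, -0.0, -0.4]
grip_width: 0.0499
grip_force: 0.0
```

```bash
python3 look.py b
```

```text
4.35 [0.5988 0.1146 0.4396] [[-0.1088, 0.9941, 0.0], [0.9941, 0.1088, -0.0002], [-0.0002, -0.0, -1.0]] tip 0.1822
stand 0.56 [354. 128. 171. 100.] 9838
[[0.5791, 0.1293, 0.0113], [0.662, 0.1771, 0.0143], [0.701, 0.2212, 0.1636]]
caddy 0.91 [307. 132.  54. 100.] 4069
[[0.5892, 0.1363, 0.0375], [0.6079, 0.1744, 0.1503], [0.6285, 0.2021, 0.2191]]
caddy 0.35 [324. 289.  48.  67.] 802
[[0.6358, -0.0217, 0.0296], [0.6555, -0.0061, 0.0606], [0.6745, 0.0347, 0.0672]]
caddy_grip 0.56 [307. 134.  54.  97.] 4095
[[0.5893, 0.1365, 0.0375], [0.6078, 0.1745, 0.1503], [0.6284, 0.2023, 0.2191]]
griptop 1793 (array([611.4, 168.8]), array([12.1, 41.5]), 6.0) [0.611  0.1695 0.2177] 0.21796674738631197
bar/lip 3969 (array([642.5, 165. ]), array([ 67. , 113.2]), 82.4) [0.6525 0.1748 0.1541] 0.15236098656865998
base 5781 (array([641.8, 173.5]), array([130.3,  99.4]), 6.1) [0.6522 0.1809 0.0134] 0.013411772167869929
```

View pics/wb.png

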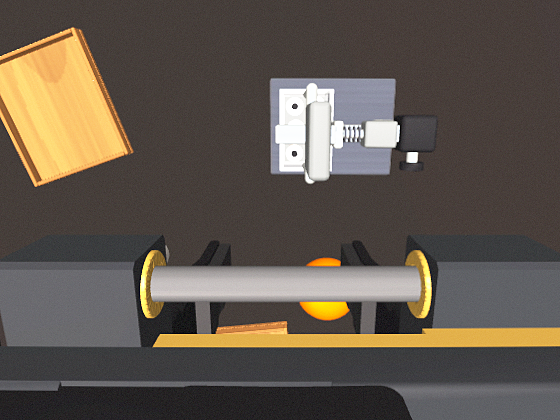

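The second view shows the grip block at (318,138): 12 x 41.5 mm, centre (0.6114, 0.169), yaw 6°, top 218 mm. That agrees with the text and the first view. I go over the block and then down.

{"method": "step_arm", "body": {
  "rows": [
    [0.004,0.018,0,0,0,0],
    [0.004,0.018,0,0,0,0],
    [0.0047,0.019,0,0,0,0],
    [0,0,-0.02,0,0,0],
    [0,0,-0.02,0,0,0],
    [0,0,-0.02,0,0,0],
    [0,0,-0.012,0,0,0],
    [0,0,-0.0046,0,0,0],
    [0,0,0,0,0,0],
    [0,0,0,0,0,0]
  ]
}}

```text
time: 5.8
position: [0.6119, 0.1703, 0.3637]
tool_rot: [0.667, 0.745, 0.001, 0.001]
ft_force: [1.1, -0.0, 0.3]
grip_width: 0.0497
grip_force: 0.0
```

{"method": "step_arm", "body": {
  "rows": [
    [0,0,0,0,0,0],
    [0,0,0,0,0,0],
    [0,0,0,0,0,0],
    [0,0,0,0,0,0],
    [0,0,0,0,0,0],
    [0,0,0,0,0,0]
  ],
  "jaw": 0.0,
  "squeeze": 30
}}

```text
time: 6.55
position: [0.6115, 0.1701, 0.3628]
tool_rot: [0.667, 0.745, -0.0, -0.0]
ft_force: [-1.0, -0.4, 1.1]
grip_width: 0.0117
grip_force: 30.0
```

{"method": "step_arm", "body": {
  "rows": [
    [0,0,0,0,0,0],
    [0,0,0,0,0,0],
    [0,0,0,0,0,0]
  ]
}}

```text
time: 6.92
position: [0.6115, 0.1701, 0.3628]
tool_rot: [0.667, 0.745, -0.0, -0.0]
ft_force: [-1.3, -0.4, 1.1]
grip_width: 0.012
grip_force: 30.0
```

{"method": "step_arm", "body": {
  "rows": [
    [0,0,0.001,0,0,0],
    [0,0,0.001,0,0,0],
    [0,0,0.001,0,0,0],
    [0,0,0,0,0,0],
    [0,0,0,0,0,0],
    [0,0,0,0,0,0]
  ],
  "squeeze": 40
}}

```text
time: 7.68
position: [0.6116, 0.1702, 0.3658]
tool_rot: [0.667, 0.745, -0.0, -0.0]
ft_force: [-0.6, 0.0, -2.4]
grip_width: 0.0119
grip_force: 40.0
```

{"method": "step_arm", "body": {
  "rows": [
    [0.001,0.0001,0,0,0,0],
    [0.001,0.0001,0,0,0,0],
    [0,0,0,0,0,0],
    [0,0,0,0,0,0]
  ]
}}

```text
time: 8.18
position: [0.6136, 0.1704, 0.3658]
tool_rot: [0.667, 0.745, -0.0, -0.0]
ft_force: [-0.0, -0.2, -2.2]
grip_width: 0.0114
grip_force: 40.0
```

{"method": "step_arm", "body": {
  "rows": [
    [0.001,0.0001,0,0,0,0],
    [0.001,0.0001,0,0,0,0],
    [0,0,0,0,0,0],
    [0,0,0,0,0,0]
  ]
}}

```text
time: 8.68
position: [0.6156, 0.1706, 0.3658]
tool_rot: [0.667, 0.745, -0.0, -0.0]
ft_force: [0.5, -0.2, -2.4]
grip_width: 0.0117
grip_force: 40.0
```

{"method": "step_arm", "body": {
  "rows": [
    [0.001,0.0001,0,0,0,0],
    [0.001,0.0001,0,0,0,0],
    [0,0,0,0,0,0],
    [0,0,0,0,0,0]
  ]
}}

```text
time: 9.18
position: [0.6176, 0.1708, 0.3658]
tool_rot: [0.667, 0.745, -0.0, -0.0]
ft_force: [0.5, 0.1, -2.7]
grip_width: 0.0115
grip_force: 40.0
```

{"method": "step_arm", "body": {
  "rows": [
    [0.001,0.0001,0,0,0,0],
    [0.001,0.0001,0,0,0,0],
    [0,0,0,0,0,0],
    [0,0,0,0,0,0]
  ]
}}

```text
time: 9.68
position: [0.6196, 0.171, 0.3658]
tool_rot: [0.667, 0.745, 0.0, -0.0]
ft_force: [0.0, 0.0, -2.3]
grip_width: 0.012
grip_force: 40.0
```

{"method": "step_arm", "body": {
  "rows": [
    [0.001,0.0001,0,0,0,0],
    [0.001,0.0001,0,0,0,0],
    [0,0,0,0,0,0],
    [0,0,0,0,0,0]
  ]
}}

```text
time: 10.18
position: [0.6215, 0.1711, 0.3657]
tool_rot: [0.667, 0.745, -0.0, -0.0]
ft_force: [-0.7, -0.5, -2.5]
grip_width: 0.0118
grip_force: 40.0
```

{"method": "step_arm", "body": {
  "rows": [
    [0.001,0.0001,0,0,0,0],
    [0.001,0.0001,0,0,0,0],
    [0,0,0,0,0,0],
    [0,0,0,0,0,0]
  ]
}}

```text
time: 10.68
position: [0.6234, 0.1713, 0.3657]
tool_rot: [0.667, 0.745, -0.0, -0.0]
ft_force: [-2.4, -0.3, -1.4]
grip_width: 0.0115
grip_force: 40.0
```

{"method": "step_arm", "body": {
  "rows": [
    [0.001,0.0001,0,0,0,0],
    [0.001,0.0001,0,0,0,0],
    [0.001,0.0001,0,0,0,0],
    [0.001,0.0001,0,0,0,0],
    [0,0,0,0,0,0],
    [0,0,0,0,0,0]
  ]
}}

```text
time: 11.42
position: [0.6274, 0.1718, 0.3657]
tool_rot: [0.667, 0.745, -0.0, -0.0]
ft_force: [-4.1, -0.4, -0.6]
grip_width: 0.0112
grip_force: 40.0
```

{"method": "step_arm", "body": {
  "rows": [
    [0.001,0.0001,0,0,0,0],
    [0.001,0.0001,0,0,0,0],
    [0,0,0,0,0,0],
    [0,0,0,0,0,0]
  ]
}}

```text
time: 11.92
position: [0.6294, 0.172, 0.3657]
tool_rot: [0.667, 0.745, -0.0, -0.0]
ft_force: [-5.1, -0.8, -0.4]
grip_width: 0.0116
grip_force: 40.0
```

{"method": "step_arm", "body": {
  "rows": [
    [0.001,0.0001,0,0,0,0],
    [0.001,0.0001,0,0,0,0],
    [0,0,0,0,0,0],
    [0,0,0,0,0,0]
  ]
}}

```text
time: 12.42
position: [0.6312, 0.1722, 0.3657]
tool_rot: [0.667, 0.745, -0.001, -0.001]
ft_force: [-6.8, -0.1, 1.1]
grip_width: 0.0116
grip_force: 40.0
```

Run:
```python
from h import *
s=[]
for i in range(8):
    camera("wrist");o=get_obs();s.append(np.r_[o["ft_force"],o["moment"],o["position"]])
print(np.mean(s,0).round(4),np.std(s,0).round(3),o["time"])
```

```text
[-5.8575 -0.221   0.192  -0.1089  1.1021  0.0115  0.6312  0.1722  0.3657] [0.508 0.581 0.387 0.037 0.025 0.021 0.    0.    0.   ] 12.825
```

{"method": "step_arm", "body": {
  "rows": [
    [0.0008,0.0001,0,0,0,0],
    [0,0,0,0,0,0],
    [0,0,0.001,0,0,0],
    [0,0,0.001,0,0,0],
    [0,0,0,0,0,0],
    [0,0,0,0,0,0]
  ]
}}

```text
time: 13.58
position: [0.6315, 0.1722, 0.3662]
tool_rot: [0.667, 0.745, -0.002, -0.002]
ft_force: [-5.7, -1.1, -4.5]
grip_width: 0.012
grip_force: 40.0
```

```bash
cat > f.py <<'E'
from h import *
s=[]
for i in range(5):
    camera("wrist");o=get_obs();s.append(np.r_[o["ft_force"],o["moment"],o["position"]])
print(np.mean(s,0).round(4),o["time"])
E
python3 f.py
```

```text
[-5.6765 -0.6672 -4.2739 -0.1081  1.0721  0.0063  0.6315  0.1722  0.3662] 13.825
```

{"method": "step_arm", "body": {
  "rows": [
    [0,0,0.001,0,0,0],
    [0,0,0,0,0,0],
    [0,0,0,0,0,0]
  ]
}}

```text
time: 14.2
position: [0.6315, 0.1722, 0.3671]
tool_rot: [0.667, 0.745, -0.002, -0.002]
ft_force: [-5.3, -0.9, -5.4]
grip_width: 0.0118
grip_force: 40.0
```

```bash
python3 f.py
python3 - <<'E'
from h import *
c=shot("wrist");t=shot("scene")
d=cut_out("caddy","scene");print([x["extent"] for x in d])
a=cv2.resize(t["pixels"][190:280,290:390],(500,450),interpolation=3)
b=cv2.resize(c["pixels"][180:340,200:300],(281,450),interpolation=3) if False else cv2.resize(c["pixels"],(300,225))
o=np.zeros((450,800,3),np.uint8);o[:,:500]=a;o[:225,500:]=b;cv2.imwrite("pics/m2.png",o)
E
```

```text
[-5.4026 -0.5654 -5.2459 -0.1258  1.0794 -0.0233  0.6315  0.1722  0.3671] 14.45
[[333.3, 252.7, 33.4, 40.9]]
```

View pics/m2.png

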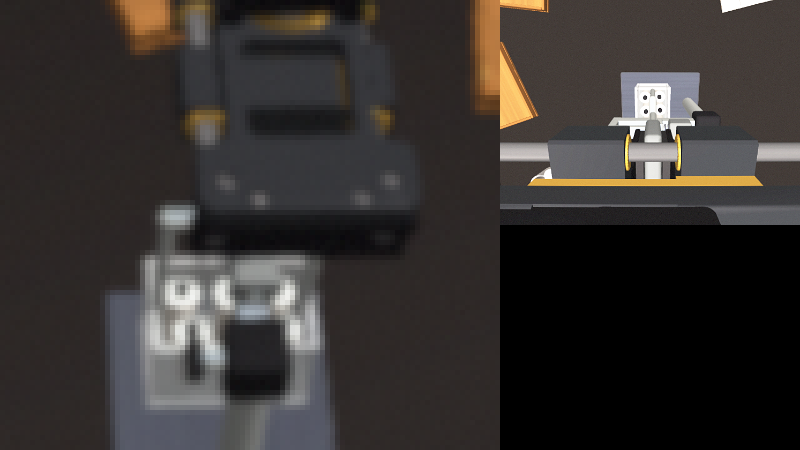

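The scene crop shows the gripper on the block, with the bar's end at (175,215) in the enlarged picture and the bin level. The push reads about 5.5 N, so the keeper is only about 9 mm back, which is marginal. I press a little more before lifting on.

{"method": "step_arm", "body": {
  "rows": [
    [0.001,0.0001,0,0,0,0],
    [0.001,0.0001,0,0,0,0],
    [0,0,0,0,0,0],
    [0,0,0,0,0,0]
  ]
}}

```text
time: 15.1
position: [0.6333, 0.1724, 0.367]
tool_rot: [0.667, 0.745, -0.002, -0.002]
ft_force: [-7.1, -0.8, -4.5]
grip_width: 0.0116
grip_force: 40.0
```

```bash
python3 f.py; python3 f.py
```

```text
[-6.1638e+00 -4.2610e-01 -4.0428e+00 -1.5460e-01  1.2173e+00  8.0000e-04
  6.3330e-01  1.7240e-01  3.6710e-01] 15.35
[-5.9738e+00 -6.7700e-01 -4.6259e+00 -1.1820e-01  1.2305e+00  7.0000e-04
  6.3330e-01  1.7240e-01  3.6710e-01] 15.6
```

{"method": "step_arm", "body": {
  "rows": [
    [0,0,0.001,0,0,0],
    [0,0,0.001,0,0,0],
    [0,0,0.001,0,0,0],
    [0,0,0,0,0,0],
    [0,0,0,0,0,0]
  ]
}}

```text
time: 16.23
position: [0.6332, 0.1723, 0.3698]
tool_rot: [0.667, 0.745, -0.002, -0.002]
ft_force: [-5.5, -0.6, -5.0]
grip_width: 0.0119
grip_force: 40.0
```

```bash
python3 f.py
```

```text
[-6.1647e+00 -1.1857e+00 -5.3090e+00 -1.3960e-01  1.2150e+00 -6.0000e-03
  6.3320e-01  1.7230e-01  3.6980e-01] 16.475
```

{"method": "step_arm", "body": {
  "rows": [
    [0,0,0.001,0,0,0],
    [0,0,0.001,0,0,0],
    [0,0,0.001,0,0,0],
    [0,0,0,0,0,0]
  ]
}}

```text
time: 16.98
position: [0.6332, 0.1723, 0.3728]
tool_rot: [0.667, 0.745, -0.002, -0.002]
ft_force: [-6.3, -0.4, -5.2]
grip_width: 0.0119
grip_force: 40.0
```

```bash
python3 f.py
```

```text
[-6.3352 -0.1231 -5.6523 -0.1481  1.226   0.0112  0.6332  0.1723  0.3728] 17.225
```

{"method": "step_arm", "body": {
  "rows": [
    [0,0,0.0015,0,0,0],
    [0,0,0.0015,0,0,0],
    [0,0,0.0015,0,0,0],
    [0,0,0.0015,0,0,0],
    [0,0,0,0,0,0]
  ]
}}

```text
time: 17.85
position: [0.6333, 0.1723, 0.3789]
tool_rot: [0.667, 0.745, -0.002, -0.002]
ft_force: [-6.4, -1.1, -5.0]
grip_width: 0.0117
grip_force: 40.0
```

{"method": "step_arm", "body": {
  "rows": [
    [0,0,0.0015,0,0,0],
    [0,0,0.0015,0,0,0],
    [0,0,0.0015,0,0,0],
    [0,0,0.0015,0,0,0],
    [0,0,0,0,0,0]
  ]
}}

```text
time: 18.48
position: [0.6352, 0.1724, 0.3875]
tool_rot: [0.667, 0.745, 0.001, 0.001]
ft_force: [0.2, 0.0, -2.2]
grip_width: 0.0119
grip_force: 40.0
```

{"method": "step_arm", "body": {
  "rows": [
    [0,0,0.002,0,0,0],
    [0,0,0.002,0,0,0],
    [0,0,0.002,0,0,0],
    [0,0,0.002,0,0,0],
    [0,0,0,0,0,0],
    [0,0,0,0,0,0]
  ]
}}

```text
time: 19.23
position: [0.6344, 0.1725, 0.3948]
tool_rot: [0.667, 0.745, -0.0, -0.0]
ft_force: [-0.8, -0.6, -2.4]
grip_width: 0.0121
grip_force: 40.0
```

```bash
python3 f.py
```

```text
[ 0.0778  0.2746 -2.1387  0.0037 -0.115  -0.0087  0.6344  0.1724  0.3947] 19.475
```

Bar is free above keeper and lip. Forward over the nose, and refine the tray pose.

{"method": "step_arm", "body": {
  "rows": [
    [-0.008,-0.0009,0,0,0,0],
    [-0.0125,-0.0013,0,0,0,0],
    [-0.0125,-0.0013,0,0,0,0],
    [-0.0125,-0.0013,0,0,0,0],
    [-0.0125,-0.0013,0,0,0,0],
    [-0.0125,-0.0013,0,0,0,0],
    [-0.0125,-0.0013,0,0,0,0],
    [-0.0125,-0.0013,0,0,0,0],
    [-0.008,-0.0009,0,0,0,0],
    [0,0,0,0,0,0]
  ]
}}

```text
time: 20.72
position: [0.5304, 0.1615, 0.3949]
tool_rot: [0.667, 0.745, -0.0, -0.0]
ft_force: [0.5, -0.5, -3.1]
grip_width: 0.0117
grip_force: 40.0
```

```bash
cat > tray.py <<'E'
from h import *
o=get_obs();print(o["time"],o["position"].round(4),o["ft_force"].round(1))
for n in("top","scene"):
    c=shot(n)
    hsv=cv2.cvtColor(c["pixels"],cv2.COLOR_BGR2HSV)
    v,u=np.mgrid[0:420,0:560]
    m=(hsv[...,0]<22)&(hsv[...,1]>70)&(hsv[...,2]>70)&(c["depth"]>0)
    m=cv2.morphologyEx(m.astype(np.uint8),cv2.MORPH_OPEN,np.ones((3,3)))>0
    uv=np.c_[u[m],v[m]];P=pts(c,uv)
    k=(abs(P[:,0]-.58)<.1)&(abs(P[:,1]+.14)<.1)&(P[:,2]<.03);P=P[k]
    print(n,k.sum(),cv2.minAreaRect((P[:,:2]*1000).astype(np.float32)),np.percentile(P[:,2],[5,50,97]).round(4))
    ok=P[P[:,2]<.008]; print(" floor mean",ok.mean(0).round(4))
E
python3 tray.py
```

```text
20.725 [0.5304 0.1615 0.3949] [ 0.5 -0.5 -3.1]
top 2735 ((580.7102661132812, -142.57492065429688), (118.63875579833984, 140.63980102539062), 12.014583587646484) [-0.0009  0.003   0.0156]
 floor mean [ 0.5794 -0.1412  0.0025]
scene 2559 ((574.9666137695312, -141.74229431152344), (131.58937072753906, 139.9423065185547), 12.929798126220703) [-0.0002  0.0039  0.0163]
 floor mean [ 0.5792 -0.1402  0.0032]
```

{"method": "step_arm", "body": {
  "rows": [
    [0,0,0.02,0,0,0],
    [0,0,0.02,0,0,0],
    [0.003,-0.015,0,0,0,0.6],
    [0.005,-0.03,0,0,0,0.6],
    [0.005,-0.03,0,0,0,0.6],
    [0.005,-0.03,0,0,0,0.6],
    [0.005,-0.03,0,0,0,0.6],
    [0.005,-0.03,0,0,0,0.6],
    [0.005,-0.03,0,0,0,0.6],
    [0.005,-0.03,0,0,0,0.6],
    [0.005,-0.03,0,0,0,0.6],
    [0.004,-0.025,0,0,0,0.6]
  ]
}}

```text
time: 22.32
position: [0.5786, -0.12, 0.4347]
tool_rot: [0.627, 0.779, 0.0, 0.0]
ft_force: [0.2, -0.5, -3.2]
grip_width: 0.012
grip_force: 40.0
```

{"method": "step_arm", "body": {
  "rows": [
    [0.0025,-0.0225,0,0,0,0],
    [0,0,0,0,0,0],
    [0,0,0,0,0,0],
    [0,0,0,0,0,0]
  ]
}}

```text
time: 22.82
position: [0.5803, -0.14, 0.4348]
tool_rot: [0.627, 0.779, 0.0, -0.0]
ft_force: [-0.2, 1.0, -2.6]
grip_width: 0.0118
grip_force: 40.0
```

```bash
python3 f.py
python3 - <<'E'
from h import *
t=shot("scene");w=shot("wrist");p=shot("top")
d=cut_out("caddy","scene");print([(x["confidence"],x["extent"]) for x in d])
a=cv2.resize(t["pixels"][180:290,150:260],(450,450),interpolation=3)
o=np.zeros((450,800,3),np.uint8);o[:,:450]=a;o[:225,450:750]=cv2.resize(w["pixels"],(300,225));o[225:,450:750]=cv2.resize(p["pixels"][140:260,290:450],(300,225));cv2.imwrite("pics/m3.png",o)
E
```

```text
[ 0.4558 -0.0365 -2.5899 -0.003  -0.136  -0.0203  0.5804 -0.1402  0.4349] 23.075
[(0.84, [189.4, 199.9, 45.2, 50.0]), (0.37, [256.1, 267.2, 33.5, 30.3])]
```

View pics/m3.png

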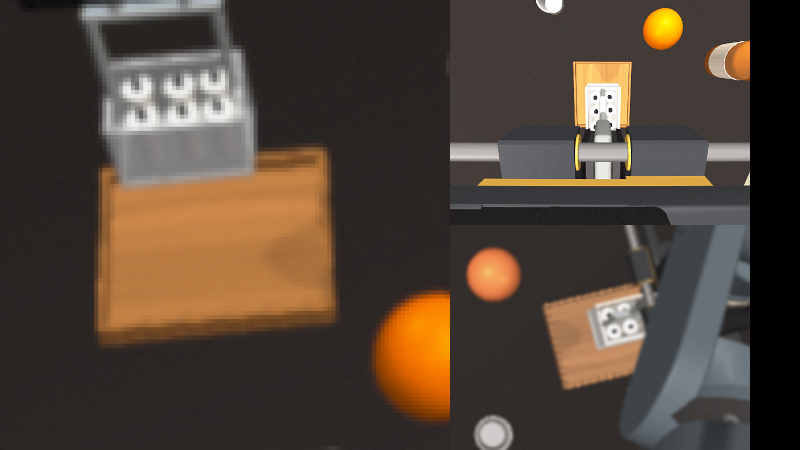

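The crops show the caddy hanging over the tray: bin upright in the scene, aligned with the tray in the wrist view, cup, orange and bottle clear. I check the bin's tilt and height by depth before lowering.

Run:
```python
from h import *
o=get_obs();T=pose(o)
for n in("wrist","scene","top"):
    c=shot(n)
    for d in cut_out("caddy",n)[:1]:
        P=cloud(c,d["region"]);L=(P-T[:3,3])@T[:3,:3]   # tool frame: y closing (caddy x), x ~ caddy y
        z=P[:,2];k=(abs(L[:,1])<.026)&(abs(L[:,0])<.04)&(z>.05)
        L=L[k];z=z[k];zt=np.histogram(z,bins=np.arange(.05,.2,.004))
        print(n,len(z),[(round(b,3),h) for h,b in zip(*zt) if h>5])
        top=(z>.13)&(z<.165)
        top=z>.08
        # rim: highest bin points split by caddy x
        B=L[(z<.175)&(z>.135)];Z=z[(z<.175)&(z>.135)]
        for a,b in((-.026,-.015),(-.015,0),(0,.015),(.015,.026)):
            q=(B[:,1]>a)&(B[:,1]<b)
            if q.sum()>10: print(a,b,q.sum(),np.percentile(Z[q],[10,50,95]).round(4))
        if len(B): print("extent y",np.percentile(B[:,1],[1,99]).round(4),"x",np.percentile(B[:,0],[1,99]).round(4))
```

```text
scene 1131 [(np.float64(0.102), np.int64(22)), (np.float64(0.106), np.int64(33)), (np.float64(0.11), np.int64(47)), (np.float64(0.114), np.int64(43)), (np.float64(0.118), np.int64(39)), (np.float64(0.122), np.int64(50)), (np.float64(0.126), np.int64(43)), (np.float64(0.13), np.int64(33)), (np.float64(0.134), np.int64(40)), (np.float64(0.138), np.int64(57)), (np.float64(0.142), np.int64(124)), (np.float64(0.146), np.int64(170)), (np.float64(0.15), np.int64(148)), (np.float64(0.154), np.int64(41)), (np.float64(0.158), np.int64(7)), (np.float64(0.162), np.int64(9)), (np.float64(0.17), np.int64(8)), (np.float64(0.174), np.int64(7)), (np.float64(0.178), np.int64(7)), (np.float64(0.182), np.int64(7)), (np.float64(0.186), np.int64(7)), (np.float64(0.19), np.int64(9)), (np.float64(0.194), np.int64(8))]
-0.026 -0.015 142 [0.1401 0.1484 0.1547]
-0.015 0 130 [0.1396 0.1464 0.1526]
0 0.015 149 [0.145  0.1491 0.1701]
0.015 0.026 181 [0.1387 0.1473 0.1542]
extent y [-0.0206  0.0259] x [-0.0347  0.0351]
top 656 [(np.float64(0.102), np.int64(6)), (np.float64(0.106), np.int64(64)), (np.float64(0.11), np.int64(55)), (np.float64(0.114), np.int64(20)), (np.float64(0.118), np.int64(23)), (np.float64(0.122), np.int64(26)), (np.float64(0.126), np.int64(24)), (np.float64(0.13), np.int64(20)), (np.float64(0.134), np.int64(22)), (np.float64(0.138), np.int64(18)), (np.float64(0.142), np.int64(87)), (np.float64(0.146), np.int64(69)), (np.float64(0.15), np.int64(89)), (np.float64(0.154), np.int64(24))]
-0.026 -0.015 60 [0.1422 0.1514 0.1547]
-0.015 0 109 [0.1429 0.1464 0.1544]
0 0.015 65 [0.1422 0.1465 0.1544]
0.015 0.026 72 [0.1409 0.15   0.1542]
extent y [-0.0229  0.0224] x [-0.0166  0.034 ]
```

Rim stands at 0.1545 m front and back, so the caddy is level. Its underside is about 104 mm, 100 mm above the tray floor, which fits the kinematics.

{"method": "step_arm", "body": {
  "rows": [
    [0,0,-0.008,0,0,0],
    [0,0,-0.012,0,0,0],
    [0,0,-0.015,0,0,0],
    [0,0,-0.015,0,0,0],
    [0,0,-0.015,0,0,0],
    [0,0,-0.012,0,0,0],
    [0,0,-0.01,0,0,0],
    [0,0,-0.005,0,0,0],
    [0,0,-0.003,0,0,0],
    [0,0,0,0,0,0],
    [0,0,0,0,0,0]
  ]
}}

```text
time: 24.95
position: [0.5806, -0.141, 0.3403]
tool_rot: [0.627, 0.779, 0.0, 0.0]
ft_force: [-0.2, -0.1, -2.2]
grip_width: 0.0118
grip_force: 40.0
```

{"method": "step_arm", "body": {
  "rows": [
    [0,0,-0.001,0,0,0],
    [0,0,-0.001,0,0,0],
    [0,0,0,0,0,0],
    [0,0,0,0,0,0]
  ]
}}

```text
time: 25.45
position: [0.5804, -0.141, 0.3378]
tool_rot: [0.627, 0.779, 0.0, 0.0]
ft_force: [-0.9, 0.1, -3.1]
grip_width: 0.0117
grip_force: 40.0
```

{"method": "step_arm", "body": {
  "rows": [
    [0,0,-0.001,0,0,0],
    [0,0,0,0,0,0],
    [0,0,0,0,0,0]
  ]
}}

```text
time: 25.82
position: [0.5804, -0.141, 0.3368]
tool_rot: [0.627, 0.779, -0.0, -0.0]
ft_force: [0.7, 0.1, -1.7]
grip_width: 0.0117
grip_force: 40.0
```

{"method": "step_arm", "body": {
  "rows": [
    [0,0,-0.001,0,0,0],
    [0,0,0,0,0,0],
    [0,0,0,0,0,0]
  ]
}}

```text
time: 26.2
position: [0.5804, -0.141, 0.3358]
tool_rot: [0.627, 0.779, 0.0, -0.0]
ft_force: [0.4, 0.2, -1.9]
grip_width: 0.0117
grip_force: 40.0
```

{"method": "step_arm", "body": {
  "rows": [
    [0,0,-0.0005,0,0,0],
    [0,0,-0.0005,0,0,0],
    [0,0,0,0,0,0],
    [0,0,0,0,0,0]
  ]
}}

```text
time: 26.7
position: [0.5804, -0.1409, 0.3351]
tool_rot: [0.627, 0.779, 0.0, 0.0]
ft_force: [-0.9, 0.7, 0.8]
grip_width: 0.0116
grip_force: 40.0
```

```bash
python3 f.py
```

```text
[-0.7714  0.4016  1.3018  0.0525  0.0296 -0.0162  0.5804 -0.1409  0.3351] 26.95
```

Floor contact felt (force went from -2.4 to +1.3 N). I release.

{"method": "step_arm", "body": {
  "rows": [
    [0,0,0,0,0,0],
    [0,0,0,0,0,0]
  ],
  "squeeze": 5
}}

```text
time: 27.2
position: [0.5804, -0.1409, 0.3351]
tool_rot: [0.627, 0.779, 0.0, 0.0]
ft_force: [-0.8, 1.9, 3.3]
grip_width: 0.012
grip_force: 5.0
```

{"method": "step_arm", "body": {
  "rows": [
    [0,0,0,0,0,0],
    [0,0,0,0,0,0],
    [0,0,0,0,0,0],
    [0,0,0,0,0,0],
    [0,0,0,0,0,0]
  ],
  "jaw": 0.05
}}

```text
time: 27.82
position: [0.5804, -0.141, 0.3348]
tool_rot: [0.627, 0.779, -0.0, 0.0]
ft_force: [0.4, -0.5, 0.0]
grip_width: 0.0481
grip_force: 0.0
```

{"method": "step_arm", "body": {
  "rows": [
    [0,0,0.005,0,0,0],
    [0,0,0.01,0,0,0],
    [0,0,0.02,0,0,0],
    [0,0,0.03,0,0,0],
    [0,0,0.03,0,0,0],
    [0,0,0.03,0,0,0],
    [-0.02,-0.03,0.01,0,0,0],
    [-0.02,-0.04,0,0,0,0],
    [-0.02,-0.04,0,0,0,0],
    [-0.02,-0.04,0,0,0,0],
    [0,0,0,0,0,0],
    [0,0,0,0,0,0]
  ]
}}

```text
time: 29.32
position: [0.5004, -0.2907, 0.4703]
tool_rot: [0.628, 0.779, 0.0, 0.0]
ft_force: [0.6, 0.4, -0.0]
grip_width: 0.05
grip_force: 0.0
```

Run:
```python
from h import *
o=get_obs();print(o["time"],o["position"].round(3),o["ft_force"].round(1))
t=shot("scene")
for l in("caddy","tray","bottle","cup","orange_center"):
    for d in cut_out(l,"scene")[:3]:
        P=cloud(t,d["region"]);print(l,round(d["confidence"],2),np.round(d["extent"]),np.percentile(P,[3,50,97],axis=0).round(3).tolist())
p=shot("top")
o=np.hstack([cv2.resize(t["pixels"][170:290,150:270],(400,400),interpolation=3),cv2.resize(p["pixels"][140:260,310:430],(400,400),interpolation=3)])
cv2.imwrite("pics/m4.png",o)
```

```text
29.325 [ 0.5   -0.291  0.47 ] [ 0.6  0.4 -0. ]
caddy 0.83 [197. 219.  40.  62.] [[0.485, -0.179, -0.0], [0.588, -0.14, 0.049], [0.611, -0.105, 0.19]]
tray 0.86 [334. 178.  61.  48.] [[0.289, 0.096, -0.0], [0.353, 0.162, 0.004], [0.42, 0.231, 0.017]]
tray 0.85 [203. 241.  58.  44.] [[0.522, -0.205, -0.001], [0.603, -0.117, 0.004], [0.646, -0.07, 0.017]]
tray 0.85 [411. 196.  59.  41.] [[0.344, 0.299, 0.0], [0.397, 0.364, 0.004], [0.454, 0.425, 0.017]]
bottle 0.97 [236. 316.  36.  54.] [[0.782, -0.047, 0.013], [0.809, -0.017, 0.098], [0.824, 0.007, 0.15]]
cup 0.67 [268. 201.  16.  25.] [[0.438, -0.01, 0.003], [0.449, 0.008, 0.024], [0.479, 0.026, 0.038]]
orange_center 0.94 [256. 268.  32.  25.] [[0.646, -0.024, 0.034], [0.673, 0.005, 0.057], [0.692, 0.031, 0.068]]
```

View pics/m4.png

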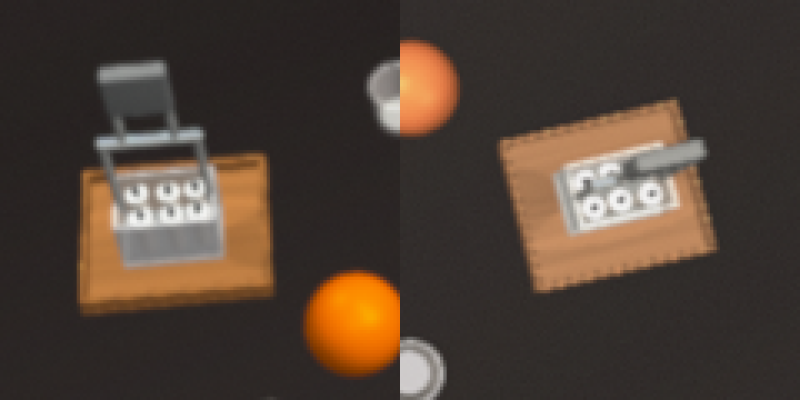

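The caddy stands upright on the tray floor, with the bin at about (168,215) in the left crop. Grip top is at 0.19 m, as expected. Bystanders are unmoved and the arm is clear.

```bash
python3 -c "
from rig import hand_in
print(hand_in())"
```

```text
the job is handed in; nothing more can be done
None
```

The caddy is off the hook and stands upright on the floor of the rightmost tray, released; the bottle, cup and orange have not moved, no force reading on the hook passed about 7 N, and I handed the job in at about 29 s.

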